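Set the nut and flip the cam clamp on a phone

ROBOT

A 6-joint arm with a two-finger parallel gripper is mounted at the origin on the work surface; the furniture and walls round the work are solid. World frame = base frame: x ahead of the robot, y to its left, z up, the work surface at z = 0. Lengths are in m, angles in rad, forces in N, time in s.
With the tool pointing down it reaches from about 0.35 to 0.975 m from the base axis. Payload 7.1 kg.
Tool frame: the origin (TCP) lies midway between the tips of the shut fingers; the grasp point (between the pads) lies 19 mm behind it; z points along the fingers, y is the line along which they close (so a half turn about z gives the same grasp; the last joint's range is limited). The gripper opens to 88 mm and grips with 3 to 60 N. Pads are 20 mm wide; open, the fingers measure 115 mm over their backs; the gripper's body (75 mm by 178 mm) begins 61 mm behind the grasp point.
Start: joints at [1.123, 0.423, 1.63, -0, 1.089, -0.019], TCP at [0.26, 0.568, 0.223] pointing down, gripper open.
Joint ranges: [-3, 3], [-0.9, 2.11], [0.09, 2.58], [-1.31, 4.45], [0.11, 2.69], [-2.54, 2.54]. Speed limits (rad/s): [2.39, 2.39, 3.01, 3.14, 3.14, 3.14].

INTERFACE

Orientations are given as a unit quaternion [w, x, y, z].
In Python, from plant import manip, cams, finder gives the robot as it stands.
- The arm moves only by the tool send_rows, never from a script. Its argument "commands" is a list of rows, each a list of 7 numbers: the opening in per cent of the stroke, from 0 (shut) to 100 (fully open), then the shift along the tool's x, y, z in units of 30 mm (1.0 is 30 mm), then the turn, a rotation vector about the tool's x, y, z in units of 6 degrees (1.0 is 6 degrees). In form: [[hand, dx, dy, dz, rx, ry, rz], ...]. A call has 1 to 12 rows; each row shifts and turns the commanded pose from where the row before left it, along the tool's axes as they then stand; what a row does not reach is not made up. A row lasts 1/12 s, in which the tool goes at most 41.7 mm and 7.16 degrees, less where a joint would pass 70% of its speed; a pose out of reach is approached as far as the arm can. A call is refused whole if a number of a shift passes 1 or a number of a turn 1, either way. A call with a gripper value outside its range is refused whole. The fingers move at their own pace and stop on an object; "newtons" is the grip in N (left out, the last holds). Time passes only in rows, so rows that do not move let the fingers close. It gives the time, the measured TCP pose, the force, the opening and the grip force at its end, in the units of the state.
- manip.state(): the state, without advancing time (a new reading comes with each control period).
- cams.snapshot(name): name is "scene" or "top" or "wrist"; returns the picture (480x640x3 uint8, blue, green, red); there is no depth.
- cams.get_calibration(name): a dict with "fx", "fy", "cx", "cy" (pixels), "eye" and "rotation" of the camera in the world; the wrist camera has in their place "hand_eye" (4x4, takes a point from camera to tool coordinates, whose origin is the TCP and whose axes are the flange's). Camera axes: x right, y down, z forward; pixel columns grow to the right and rows downward; lengths in m; the calibration is good to about 2 mm. A picture is of the moment at which its call begins: read the wrist's pose just before it. get_calibration takes no time and is no camera call.
- manip.hand_in(): hands the job in; it is judged then, once.
Trained networks look in the newest picture that a camera, given by its name, has taken for a name from the list of things; names that differ only in an ending like _2 or _b are one class to them, and where a whole thing is asked for, a point or a joint stands for the part that bears it (a point fixed in the world has none). Each returns a list of dicts, best first, with "score" (0 to 1); they miss things now and then, are a little off and sometimes report something else, mostly with a low value. They report only what shows in the picture. A call takes as long as a camera call. They do not tell look-alikes from the thing itself.
- finder.recognise(thing, camera): "box" ([left, top, right, bottom] in pixels, round what is visible of it).
- finder.pinpoint(thing, camera): "location" ([column, row] in pixels: a listed point, or the origin of a listed thing).
The state is a dict: "time_s": time; "qpos": joint angles; "qvel": joint speeds; "effort": joint torques, N m; "tcp_pos": TCP position; "tool_rot": TCP orientation; "ft_force": force on the tool from outside, world axes, zero at the start; "ft_torque": the same for the moment, N m; "opening": finger opening in m; "finger_force": force on a finger pad.
Only numpy, scipy, OpenCV 4.12 (cv2) and the standard library are available. Lean on these libraries where they do the work, as an engineer would, in place of code of your own. Each camera call takes 0.05 s, during which the arm holds its last target. There are 200 camera calls.

TASK

Clamp the mobile phone in the repair fixture: with the lever up, screw the knurled nut on the clamp's arm clockwise until the lever, when flipped, begins to bite about a third of the way through its swing, then flip the lever fully down so that it stays there and the phone is held with about 63 N. Feel for the bite, since the pad's height is not known; never turn the nut while the lever is down, do not crush the phone, and do not knock over the glue bottle behind the clamp.

Things in the scene. Friction and masses are not known exactly. Their poses are not given: they have to be found in the camera images.
- clamp: fixed steel clamp post on the base plate. Origin at its foot, 8 mm above the table, z up. Its arm runs along +y over the phone and carries the nut and, below it, a spindle with a sprung rubber pad (28 mm across). The lever falls towards -y; x is its hinge line. With the lever up the pad starts 6 to 12 mm above the phone; from first touch its force grows by 14 N per mm of travel (spring and frame together)
- knurled_nut: round knurled nut, 47 mm across, 26 mm high, axis vertical, 100 mm along the clamp's +y; origin at its centre, 129 mm above the table with the lever up. Grip from above in any yaw. Clockwise lowers the pad 2.5 mm per rad (1 to 4 rad needed, by regrasping), not the nut. Friction 0.45 N m, stays as left. Under it 12 mm of collar, then the 26 mm wide arm; the spindle tip stands up to 10 mm above it
- cam_lever (a joint): lever angle: 0 = up (open), 1.5 rad = flat towards the clamp's -y (fully down). Arm, nut and pad sink by 0, 2.1, 4.1, 5.9, 7.1, 7.9, 8.0, 8.0 mm at 0, 0.25, 0.5, 0.75, 1, 1.25, 1.42, 1.5 rad. Right: pad first touches after 3.5 mm of that (0.42 rad), so 63 N when down; 45 to 82 N is accepted. Dead point at 1.42 rad: down, it stays; half way it springs back if loaded
- lever_grip (a point): centre of the black round grip bar at the lever's end, 110 mm from the pivot: 22 mm in diameter, 28 mm long along the clamp's x. Pinch its two ends from above, fingers closing along the clamp's x; it turns between them. The lever's shaft below it is 12 mm wide
- lever_pivot (a point): the lever's pivot on the post, 128 mm above the table. Torque to swing the lever: 0.15 N m of friction (1.4 N at the grip) plus, once the pad touches, pad force x arm travel per rad: some 0.2 N m more at 0.9 rad when set right, none at the end. Pressing on the nut or arm with over 15 N also moves the lever
- nest: fixed aluminium base plate, 150 x 215 mm, origin on the table right below the clamp post, axes as the clamp's. The phone's pocket is centred 100 mm along its +y: floor 12 mm above the table, low rim
- handset: the mobile phone, 108 x 46 x 16 mm, lying face up in the pocket under the pad, long side along the clamp's x; origin at the centre of its underside
- glue_bottle: slim glue bottle, 101 mm tall, 25 mm across, standing behind the clamp; origin at the centre of its foot
There are look-alikes about, which are no part of the job. What is shaped like the handset but red is not meant.

How it is judged:
At the end, for the whole second after the job is handed in: The lever is fully down (over 1.38 of 1.5 rad) and stays there let go; the pad presses the phone with 45 to 82 N; the phone lies flat and at rest in its pocket (value of joint cam_lever above 1.38 rad and contact force between handset and clamp between 45 and 82 N and horizontal distance between handset and nest between 0.094 and 0.106 m and angle between handset's own z axis and vertical below 0.06 rad and linear speed of handset below 0.02 m/s); the robot touches nothing.
It fails at once if the nut is handled while the lever is down (over 1.2 rad) (value of joint cam_lever above 1.2 rad and contact force between the fingers and knurled_nut above 2 N).
It fails at once if the phone is crushed (pressed with over 100 N) (contact force between handset and clamp above 100 N).
It fails at once if the glue bottle is knocked over (angle between glue_bottle's own z axis and vertical above 0.6 rad).
It also fails if it takes over 72 s, if anything falls off the work surface, if the arm or the gripper's body presses on something with over 40 N, if the wrist force passes 120 N, or if a joint passes its speed limit or range.

## Working session

There is one attempt and no reset: what is moved stays moved. The work goes in short steps, Python scripts to look and compute and a tool call to move; the robot and the scene stay as the last step left them, time stands still between calls to the robot, and variables do not carry over. Pictures are saved under pics/ and viewed, at most 10 in all, crops included, and the job is handed in when it is done.

Besides the shell and the picture viewer there is one more tool, called as name(argument=value, ...) on one line, values as JSON. send_rows: Moves the arm, as the interface text tells. Its arguments: {"type":"object","properties":{"commands":{"type":"array","items":{"type":"array","items":{"type":"number"}}},"newtons":{"type":"number"}},"required":["commands"]}

```bash
ls; mkdir -p pics; python3 - <<'E'
from plant import manip,cams,finder
import cv2,numpy as np
s=manip.state();print({k:np.round(v,3).tolist() for k,v in s.items()})
ims=[]
for c in ("scene","top"):
    im=cams.snapshot(c);ims.append(im)
    k=cams.get_calibration(c);print(c,{a:np.round(b,3).tolist() for a,b in k.items()})
    for t in ("clamp","knurled_nut","lever_grip","lever_pivot","nest","handset","glue_bottle"):
        try: print(t,[(round(d["score"],2),np.round(d["location"]).tolist()) for d in finder.pinpoint(t,c)][:4])
        except Exception as e: print(t,e)
    cv2.imwrite(f"pics/{c}.png",im)
print(cams.get_calibration("wrist"))
E
```

```text
pics
{'time_s': 0.0, 'qpos': [1.123, 0.424, 1.631, -0.0, 1.089, -0.019], 'qvel': [0.0, -0.001, 0.001, -0.0, 0.001, 0.0], 'effort': [-0.0, -54.461, -27.367, 0.064, 0.023, -0.0], 'tcp_pos': [0.26, 0.568, 0.222], 'tool_rot': [-0.0, 0.213, 0.977, -0.001], 'ft_force': [-0.458, -0.484, -0.01], 'ft_torque': [-0.016, -0.02, -0.01], 'finger_force': 0.0, 'opening': 0.088}
scene {'fx': 603.15, 'fy': 603.15, 'cx': 329.391, 'cy': 234.51, 'eye': [0.317, 1.009, 1.249], 'rotation': [0.051, -0.149, 0.925, -0.347]}
clamp [(0.89, [357.0, 229.0])]
knurled_nut [(0.77, [354.0, 223.0])]
lever_grip [(0.57, [359.0, 164.0]), (0.15, [354.0, 230.0])]
lever_pivot [(0.83, [356.0, 196.0])]
nest [(0.66, [354.0, 231.0])]
handset [(0.74, [297.0, 431.0]), (0.59, [354.0, 254.0])]
glue_bottle [(0.46, [319.0, 228.0])]
top {'fx': 574.032, 'fy': 574.032, 'cx': 324.073, 'cy': 238.636, 'eye': [0.522, 0.149, 1.633], 'rotation': [-0.019, 0.708, -0.705, 0.029]}
clamp [(0.66, [391.0, 254.0])]
knurled_nut [(0.73, [363.0, 263.0])]
lever_grip [(0.49, [407.0, 254.0])]
lever_pivot [(0.7, [397.0, 261.0])]
nest [(0.91, [392.0, 257.0])]
handset [(0.94, [359.0, 262.0]), (0.78, [453.0, 253.0])]
glue_bottle [(0.63, [377.0, 226.0])]
{'fx': 383.7614163626654, 'fy': 383.7614163626654, 'cx': 312.9686157899835, 'cy': 244.1042416828912, 'hand_eye': array([[-6.79113371e-04, -9.51929724e-01, -3.06315750e-01,
         8.46034612e-02],
       [ 9.99999633e-01, -4.86404127e-04, -7.05450423e-04,
         1.04587405e-03],
       [ 5.22545982e-04, -3.06316116e-01,  9.51929705e-01,
        -1.61697232e-01],
       [ 0.00000000e+00,  0.00000000e+00,  0.00000000e+00,
         1.00000000e+00]])}
```

View pics/scene.png

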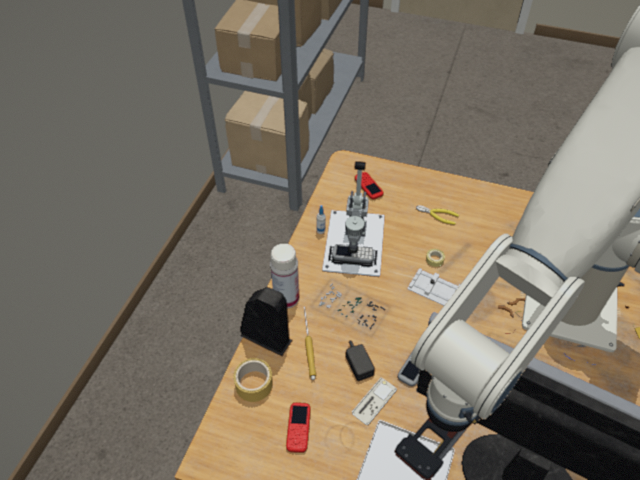

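View pics/top.png

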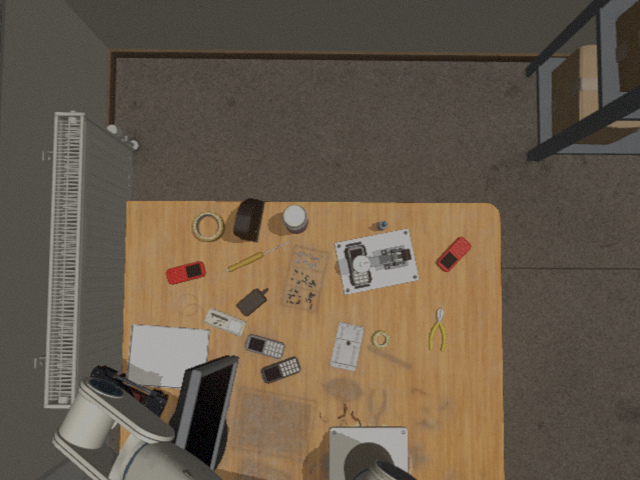

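```bash
cat > h.py <<'E'
from plant import manip,cams,finder
import numpy as np
from scipy.spatial.transform import Rotation as R
def q2R(q): return R.from_quat([q[1],q[2],q[3],q[0]]).as_matrix()
def camRt(c,s=None):
    k=cams.get_calibration(c)
    if c=="wrist":
        T=np.eye(4);T[:3,:3]=q2R(s["tool_rot"]);T[:3,3]=s["tcp_pos"]
        T=T@np.array(k["hand_eye"]);return k,T[:3,:3],T[:3,3]
    return k,q2R(k["rotation"]) if np.size(k["rotation"])==4 else np.array(k["rotation"]),np.array(k["eye"])
def ray(c,p,s=None):
    k,Rm,e=camRt(c,s);d=Rm@np.array([(p[0]-k["cx"])/k["fx"],(p[1]-k["cy"])/k["fy"],1]);return e,d
def atz(c,p,z,s=None):
    e,d=ray(c,p,s);return e+d*(z-e[2])/d[2]
def proj(c,X,s=None):
    k,Rm,e=camRt(c,s);v=Rm.T@(np.array(X)-e);return np.array([k["fx"]*v[0]/v[2]+k["cx"],k["fy"]*v[1]/v[2]+k["cy"]])
def tri(*rs):
    A=0;b=0
    for e,d in rs:
        d=d/np.linalg.norm(d);P=np.eye(3)-np.outer(d,d);A=A+P;b=b+P@e
    return np.linalg.solve(A,b)
E
python3 - <<'E'
from h import *
np.set_printoptions(precision=3,suppress=True)
for n,a,b in (("nut",(354,223),(363,263)),("grip",(359,164),(407,254)),("pivot",(356,196),(397,261)),("phone",(354,254),(359,262)),("bottle",(319,228),(377,226)),("clamp",(357,229),(391,254))):
    print(n,tri(ray("scene",a),ray("top",b)))
print(atz("scene",(354,223),.129),atz("top",(363,263),.129),atz("scene",(356,196),.128),atz("top",(397,261),.128),atz("scene",(319,228),0),atz("top",(377,226),0))
E
```

```text
nut [0.562 0.025 0.131]
grip [ 0.582 -0.073  0.238]
pivot [ 0.575 -0.061  0.14 ]
phone [0.563 0.025 0.009]
bottle [ 0.671 -0.023  0.022]
clamp [ 0.584 -0.067  0.003]
[0.564 0.024 0.129] [0.561 0.024 0.129] [ 0.586 -0.07   0.128] [ 0.567 -0.065  0.128] [ 0.679 -0.041  0.   ] [ 0.67  -0.026  0.   ]
```

Only one clamp is present: nut at top (363,263), lever grip at (407,254), bottle at (382,226). The red phones at (186,272) and (453,253), and the loose grey phones at (264,346) and (281,369), are look-alikes. The monitor near the arm needs a closer look before I swing.

```bash
python3 - <<'E'
import cv2,numpy as np
a=cv2.imread("pics/top.png")[310:480,40:300];b=cv2.imread("pics/scene.png")[280:480,380:640]
a=cv2.resize(a,(520,340),interpolation=3);b=cv2.resize(b,(338,260),interpolation=3)
a=cv2.resize(a,(460,300));b=cv2.resize(b,(338,300))
cv2.imwrite("pics/mon.png",np.hstack([a,b]))
from h import *
np.set_printoptions(precision=3,suppress=True)
for z in (0,.2,.4): print(z,[atz("top",p,z)[:2] for p in ((237,356),(218,465),(200,362),(175,450))])
print(proj("top",[.26,.568,.222]),proj("scene",[.26,.568,.222]))
E
```

```text
0 [array([0.302, 0.368]), array([0.003, 0.416]), array([0.285, 0.471]), array([0.044, 0.536])]
0.2 [array([0.329, 0.341]), array([0.067, 0.383]), array([0.314, 0.432]), array([0.102, 0.488])]
0.4 [array([0.356, 0.314]), array([0.13 , 0.351]), array([0.343, 0.392]), array([0.161, 0.441])]
[141.019 385.907] [435.278 450.693]
```

View pics/mon.png

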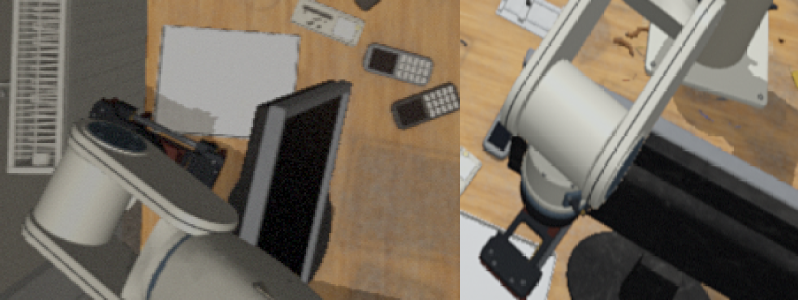

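```bash
python3 - <<'E'
from h import *
np.set_printoptions(precision=3,suppress=True)
for p in ((421,375),(425,388),(430,393)):
    for t in ((186,370),(201,368)):
        X=tri(ray("scene",p),ray("top",t));print(p,t,X,proj("scene",X),proj("top",X))
E
```

```text
(421, 375) (186, 370) [0.309 0.454 0.258] [424.025 375.168] [185.653 367.687]
(421, 375) (201, 368) [0.308 0.428 0.213] [424.517 375.187] [200.574 365.282]
(425, 388) (186, 370) [0.3   0.46  0.226] [425.843 388.056] [185.91  369.358]
(425, 388) (201, 368) [0.298 0.434 0.177] [426.339 388.086] [200.85 366.97]
(430, 393) (186, 370) [0.294 0.462 0.214] [428.276 392.867] [186.166 371.31 ]
(430, 393) (201, 368) [0.292 0.435 0.165] [428.774 392.907] [201.125 368.942]
```

send_rows(commands=[[100, 0, 0, -1, 0, 0, 0], [100, 0, 0, -1, 0, 0, 0], [100, 0, 0, -1, 0, 0, 0], [100, 0, 0, -1, 0, 0, 0], [100, 0, 0, -1, 0, 0, 0], [100, 0, 0, -1, 0, 0, 0], [100, 0, 0, -1, 0, 0, 0], [100, 0, 0, -1, 0, 0, 0], [100, 0, 0, -1, 0, 0, 0]])

```text
time_s: 1.55
tcp_pos: [0.2597, 0.5681, 0.4943]
tool_rot: [0.0, 0.213, 0.977, 0.0]
ft_force: [-0.5, -0.1, 0.7]
opening: 0.0875
finger_force: 0.0
```

```bash
cat >> h.py <<'E'
np.set_printoptions(precision=3,suppress=True)
def plan(target,yaw_x,n,s=None):
    """rows count n: constant local step moving to target with tool x at world angle yaw_x (tool down)"""
    s=s or manip.state();p=np.array(s["tcp_pos"]);M=q2R(s["tool_rot"])
    x=np.array([np.cos(yaw_x),np.sin(yaw_x),0]);z=np.array([0,0,-1.]);T=np.c_[x,np.cross(z,x),z]
    rv=R.from_matrix(M.T@T).as_rotvec();dr=rv/n
    # p_n = p + M*sum(Rk) d
    S=sum(R.from_rotvec(dr*k).as_matrix() for k in range(n))
    d=np.linalg.solve(M@S,np.array(target)-p)
    print("n",n,"d",d/.03,"r",np.degrees(dr)/6)
def pr():
    s=manip.state();print({k:np.round(s[k],3).tolist() for k in ("time_s","qpos","tcp_pos","tool_rot","ft_force","ft_torque","opening","finger_force")});return s
E
python3 - <<'E'
from h import *
pr()
for n in (24,26,30): plan([.565,.0,.36],np.radians(100),n)
E
```

```text
{'time_s': 1.55, 'qpos': [1.123, 0.245, 1.279, -0.0, 1.617, -0.019], 'tcp_pos': [0.26, 0.568, 0.494], 'tool_rot': [0.0, 0.213, 0.977, 0.0], 'ft_force': [-0.521, -0.123, 0.682], 'ft_torque': [0.014, 0.021, 0.025], 'opening': 0.088, 'finger_force': 0.0}
n 24 d [-0.916 -0.172  0.187] r [ 0.    -0.     0.385]
n 26 d [-0.845 -0.157  0.172] r [ 0.    -0.     0.355]
n 30 d [-0.733 -0.134  0.149] r [ 0.    -0.     0.308]
```

send_rows(commands=[[100, -0.92, -0.17, 0, 0, 0, 0.385], [100, -0.92, -0.17, 0, 0, 0, 0.385], [100, -0.92, -0.17, 0, 0, 0, 0.385], [100, -0.92, -0.17, 0, 0, 0, 0.385], [100, -0.92, -0.17, 0, 0, 0, 0.385], [100, -0.92, -0.17, 0, 0, 0, 0.385], [100, -0.92, -0.17, 0, 0, 0, 0.385], [100, -0.92, -0.17, 0, 0, 0, 0.385], [100, -0.92, -0.17, 0, 0, 0, 0.385], [100, -0.92, -0.17, 0, 0, 0, 0.385], [100, -0.92, -0.17, 0, 0, 0, 0.385], [100, -0.92, -0.17, 0, 0, 0, 0.385]])

```text
time_s: 2.55
tcp_pos: [0.4848, 0.3203, 0.4926]
tool_rot: [0.0, 0.442, 0.897, 0.0]
ft_force: [-0.2, 0.2, 0.6]
opening: 0.0879
finger_force: 0.0
```

send_rows(commands=[[100, -0.92, -0.17, 0.37, 0, 0, 0.385], [100, -0.92, -0.17, 0.37, 0, 0, 0.385], [100, -0.92, -0.17, 0.37, 0, 0, 0.385], [100, -0.92, -0.17, 0.37, 0, 0, 0.385], [100, -0.92, -0.17, 0.37, 0, 0, 0.385], [100, -0.92, -0.17, 0.37, 0, 0, 0.385], [100, -0.92, -0.17, 0.37, 0, 0, 0.385], [100, -0.92, -0.17, 0.37, 0, 0, 0.385], [100, -0.92, -0.17, 0.37, 0, 0, 0.385], [100, -0.92, -0.17, 0.37, 0, 0, 0.385], [100, -0.92, -0.17, 0.37, 0, 0, 0.385], [100, -0.92, -0.17, 0.37, 0, 0, 0.385]])

```text
time_s: 3.55
tcp_pos: [0.5679, -0.0027, 0.359]
tool_rot: [0.0, 0.644, 0.765, 0.0]
ft_force: [-0.4, -0.2, 0.1]
opening: 0.0876
finger_force: 0.0
```

```bash
python3 - <<'E'
from h import *
import cv2
s=pr();im=cams.snapshot("wrist");cv2.imwrite("pics/w1.png",im)
for t in ("clamp","knurled_nut","lever_grip","lever_pivot","nest","handset","glue_bottle"):
    print(t,[(round(d["score"],2),np.round(d["location"]).tolist()) for d in finder.pinpoint(t,"wrist")][:3],[np.round(d["box"]).tolist() for d in finder.recognise(t,"wrist")][:1])
E
```

```text
{'time_s': 3.55, 'qpos': [-0.026, 0.209, 1.611, -0.0, 1.322, -0.198], 'tcp_pos': [0.568, -0.003, 0.359], 'tool_rot': [0.0, 0.644, 0.765, 0.0], 'ft_force': [-0.351, -0.247, 0.084], 'ft_torque': [-0.035, 0.042, -0.012], 'opening': 0.088, 'finger_force': 0.0}
clamp [(0.94, [306.0, 232.0])] [[280.0, 149.0, 337.0, 336.0]]
knurled_nut [(0.68, [311.0, 176.0]), (0.64, [314.0, 317.0])] []
lever_grip [(0.7, [315.0, 319.0])] [[295.0, 253.0, 329.0, 331.0]]
lever_pivot [] [[284.0, 150.0, 335.0, 334.0]]
nest [] [[248.0, 119.0, 367.0, 280.0]]
handset [(0.89, [313.0, 158.0]), (0.64, [301.0, 344.0])] [[267.0, 313.0, 330.0, 372.0]]
glue_bottle [(0.64, [381.0, 224.0])] [[372.0, 216.0, 400.0, 250.0]]
```

View pics/w1.png

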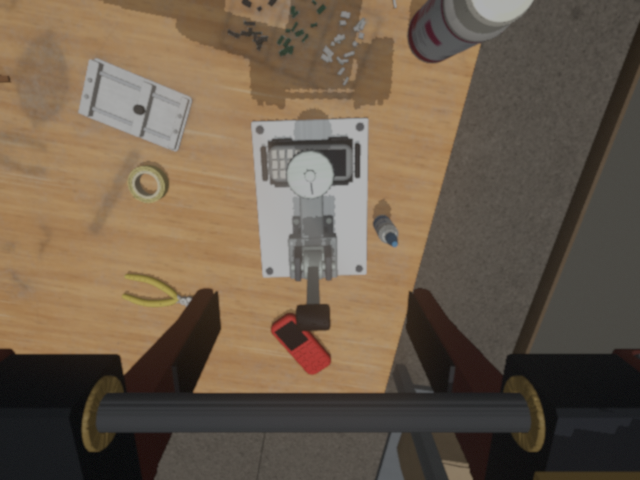

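The wrist view shows the nut at (311,175) with an index mark, the lever grip at (314,317), the bottle foot near (381,224) and the red look-alike phone at (300,344). The phone in the pocket, at (313,160), is the one meant.

```bash
python3 - <<'E'
from h import *
s=manip.state()
nut=atz("wrist",(311,175),.140,s);g=atz("wrist",(314,317),.238,s)
print(nut,g,"bottle",atz("wrist",(380,215),.0,s), atz("wrist",(393,242),.101,s))
c=[atz("wrist",p,.008,s) for p in ((252,122),(368,119),(366,274),(263,276))]
print(c)
d=(c[0]+c[1]-c[2]-c[3])[:2];print("y dir",np.degrees(np.arctan2(d[1],d[0])))
v=nut-g;print("nut-grip",np.linalg.norm(v[:2]),np.degrees(np.arctan2(v[1],v[0])))
e=(c[1]-c[0]+c[2]-c[3]);print(np.degrees(np.arctan2(e[1],e[0])))
E
```

```text
[0.561 0.033 0.14 ] [ 0.581 -0.069  0.238] bottle [ 0.668 -0.024  0.   ] [ 0.667 -0.032  0.101]
[array([0.478, 0.068, 0.008]), array([0.622, 0.097, 0.008]), array([ 0.666, -0.111,  0.008]), array([ 0.52 , -0.14 ,  0.008])]
y dir 101.60505854583349
nut-grip 0.10337059273121196 101.48542212886005
11.277055026672858
```

```bash
python3 - <<'E'
from h import *
plan([.561,.031,.26],np.radians(146.4),9)
E
```

```text
n 9 d [0.118 0.039 0.369] r [ 0.     0.    -0.859]
```

send_rows(commands=[[100, 0.118, 0.039, 0.37, 0, 0, -0.86], [100, 0.118, 0.039, 0.37, 0, 0, -0.86], [100, 0.118, 0.039, 0.37, 0, 0, -0.86], [100, 0.118, 0.039, 0.37, 0, 0, -0.86], [100, 0.118, 0.039, 0.37, 0, 0, -0.86], [100, 0.118, 0.039, 0.37, 0, 0, -0.86], [100, 0.118, 0.039, 0.37, 0, 0, -0.86], [100, 0.118, 0.039, 0.37, 0, 0, -0.86], [100, 0.118, 0.039, 0.37, 0, 0, -0.86], [100, 0, 0, 0, 0, 0, 0]])

```text
time_s: 5.13
tcp_pos: [0.5593, 0.031, 0.2575]
tool_rot: [-0.002, 0.287, 0.958, -0.001]
ft_force: [0.1, 0.3, -0.2]
opening: 0.0878
finger_force: 0.0
```

```bash
python3 - <<'E'
from h import *
import cv2
s=pr();im=cams.snapshot("wrist");cv2.imwrite("pics/w2.png",im)
for t in ("knurled_nut","lever_grip"):
    print(t,[(round(d["score"],2),np.round(d["location"]).tolist()) for d in finder.pinpoint(t,"wrist")][:3],[np.round(d["box"]).tolist() for d in finder.recognise(t,"wrist")][:1])
print(proj("wrist",[.561,.031,.142],s),proj("wrist",s["tcp_pos"],s))
E
```

```text
{'time_s': 5.133, 'qpos': [0.034, 0.29, 1.741, 0.0, 1.114, -0.955], 'tcp_pos': [0.559, 0.031, 0.257], 'tool_rot': [-0.002, 0.287, 0.958, -0.001], 'ft_force': [0.138, 0.285, -0.228], 'ft_torque': [-0.004, -0.011, 0.019], 'opening': 0.088, 'finger_force': 0.0}
knurled_nut [(0.69, [313.0, 232.0])] [[284.0, 200.0, 347.0, 270.0]]
lever_grip [] [[183.0, 293.0, 251.0, 439.0]]
[313.427 240.713] [311.07  310.556]
```

View pics/w2.png

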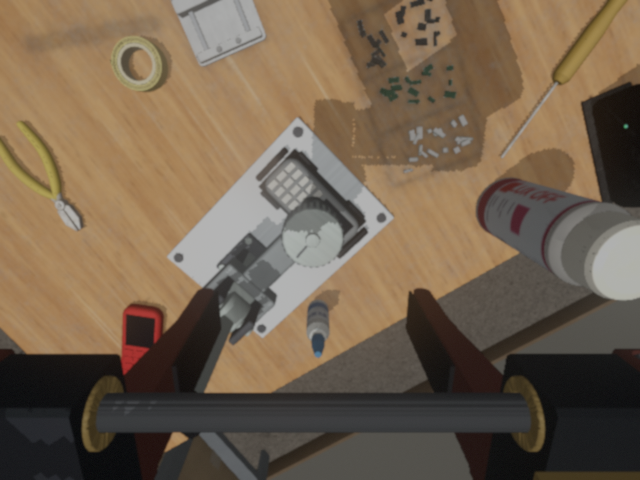

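send_rows(commands=[[100, -0.045, 0.03, 0.8, 0, 0, 0], [100, 0, 0, 0.8, 0, 0, 0], [100, 0, 0, 0.8, 0, 0, 0], [100, 0, 0, 0.8, 0, 0, 0], [100, 0, 0, 0.8, 0, 0, 0], [100, 0, 0, 0.8, 0, 0, 0], [100, 0, 0, 0, 0, 0, 0]], newtons=8)

```text
time_s: 5.97
tcp_pos: [0.5602, 0.0303, 0.1122]
tool_rot: [-0.003, 0.289, 0.957, -0.001]
ft_force: [-0.1, 0.0, -0.4]
opening: 0.0879
finger_force: 0.0
```

send_rows(commands=[[40, 0, 0, 0, 0, 0, 0], [40, 0, 0, 0, 0, 0, 0], [40, 0, 0, 0, 0, 0, 0], [40, 0, 0, 0, 0, 0, 0], [40, 0, 0, 0, 0, 0, 0], [40, 0, 0, 0, 0, 0, 0]], newtons=8)

```text
time_s: 6.47
tcp_pos: [0.5629, 0.0305, 0.1165]
tool_rot: [0.001, 0.289, 0.957, 0.0]
ft_force: [-5.1, -11.5, 2.5]
opening: 0.0513
finger_force: 6.8
```

send_rows(commands=[[40, 0, 0, 0, 0, 0, 0], [40, 0, 0, 0, 0, 0, 0], [40, 0, 0, 0, 0, 0, 0]], newtons=8)

```text
time_s: 6.72
tcp_pos: [0.5616, 0.0286, 0.1162]
tool_rot: [-0.0, 0.288, 0.958, -0.002]
ft_force: [-4.4, -10.8, 7.1]
opening: 0.0468
finger_force: 8.0
```

```bash
python3 - <<'E'
from h import *
s=pr();print(q2R(s["tool_rot"]))
E
```

```text
{'time_s': 6.717, 'qpos': [0.031, 0.479, 1.838, -0.004, 0.826, -0.952], 'tcp_pos': [0.562, 0.029, 0.116], 'tool_rot': [-0.0, 0.288, 0.958, -0.002], 'ft_force': [-4.37, -10.763, 7.137], 'ft_torque': [-1.926, 0.793, 0.171], 'opening': 0.047, 'finger_force': 7.999}
[[-0.834  0.552 -0.002]
 [ 0.552  0.834 -0.003]
 [-0.    -0.004 -1.   ]]
```

send_rows(commands=[[40, 0, -0.08, -0.12, 0, 0, 0], [40, 0, 0, 0, 0, 0, 0], [40, 0, 0, 0, 0, 0, 0]], newtons=8)

```text
time_s: 6.97
tcp_pos: [0.5613, 0.0286, 0.1192]
tool_rot: [0.0, 0.289, 0.957, 0.0]
ft_force: [1.3, 0.6, -4.8]
opening: 0.0464
finger_force: 8.0
```

```bash
python3 - <<'E'
from h import *
s=pr();print(q2R(s["tool_rot"]).T@np.array(s["ft_force"]))
E
```

```text
{'time_s': 6.967, 'qpos': [0.03, 0.473, 1.839, 0.0, 0.829, -0.955], 'tcp_pos': [0.561, 0.029, 0.119], 'tool_rot': [0.0, 0.289, 0.957, 0.0], 'ft_force': [1.272, 0.608, -4.838], 'ft_torque': [0.015, -0.316, -0.099], 'opening': 0.046, 'finger_force': 7.999}
[-0.722  1.209  4.839]
```

send_rows(commands=[[30, 0, 0, 0.05, 0, 0, 0], [30, 0, 0, 0, 0, 0, 0], [30, 0, 0, 0, 0, 0, 0.5], [30, 0, 0, 0, 0, 0, 0.8], [30, 0, 0, 0, 0, 0, 0.8], [30, 0, 0, 0, 0, 0, 0.8], [30, 0, 0, 0, 0, 0, 0.8], [30, 0, 0, 0, 0, 0, 0.8], [30, 0, 0, 0, 0, 0, 0.8], [30, 0, 0, 0, 0, 0, 0.8], [30, 0, 0, 0, 0, 0, 0.8], [30, 0, 0, 0, 0, 0, 0.8]], newtons=45)

```text
time_s: 7.97
tcp_pos: [0.5595, 0.0274, 0.1186]
tool_rot: [-0.001, 0.642, 0.767, -0.002]
ft_force: [-10.8, -6.8, 13.0]
opening: 0.0462
finger_force: 45.0
```

```bash
python3 - <<'E'
from h import *
s=pr();M=q2R(s["tool_rot"]);print(M.T@np.array(s["ft_force"]),np.degrees(np.arctan2(M[1,0],M[0,0])))
E
```

```text
{'time_s': 7.967, 'qpos': [0.029, 0.473, 1.841, -0.003, 0.83, -0.146], 'tcp_pos': [0.56, 0.027, 0.119], 'tool_rot': [-0.001, 0.642, 0.767, -0.002], 'ft_force': [-10.775, -6.812, 12.987], 'ft_torque': [-1.131, 1.317, 0.478], 'opening': 0.046, 'finger_force': 45.002}
[ -4.836 -11.852 -12.936] 100.11266121268747
```

send_rows(commands=[[30, -0.03, -0.08, -0.1, 0, 0, 0.4], [30, 0, 0, 0, 0, 0, 0.8], [30, 0, 0, 0, 0, 0, 0.8], [30, 0, 0, 0, 0, 0, 0.8], [30, 0, 0, 0, 0, 0, 0.8], [30, 0, 0, 0, 0, 0, 0.8], [30, 0, 0, 0, 0, 0, 0.8], [30, 0, 0, 0, 0, 0, 0.8], [30, 0, 0, 0, 0, 0, 0.8], [30, 0, 0, 0, 0, 0, 0]], newtons=45)

```text
time_s: 8.8
tcp_pos: [0.5573, 0.0277, 0.1196]
tool_rot: [-0.001, 0.869, 0.495, -0.001]
ft_force: [-2.3, 2.1, -8.4]
opening: 0.0464
finger_force: 45.0
```

```bash
python3 - <<'E'
from h import *
s=pr();M=q2R(s["tool_rot"]);print(M.T@np.array(s["ft_force"]),np.degrees(np.arctan2(M[1,0],M[0,0])))
E
```

```text
{'time_s': 8.8, 'qpos': [0.028, 0.469, 1.845, 0.0, 0.83, 0.564], 'tcp_pos': [0.557, 0.028, 0.12], 'tool_rot': [-0.001, 0.869, 0.495, -0.001], 'ft_force': [-2.25, 2.114, -8.405], 'ft_torque': [0.132, 0.137, -0.355], 'opening': 0.046, 'finger_force': 44.999}
[ 0.682 -2.988  8.413] 59.29332746698596
```

send_rows(commands=[[100, 0, 0, 0, 0, 0, 0], [100, 0, 0, 0, 0, 0, 0], [100, 0, 0, 0, 0, 0, 0], [100, 0, 0, -0.6, 0, 0, 0], [100, 0, 0, -1, 0, 0, 0], [100, 0, 0, -1, 0, 0, 0], [100, 0, 0, -1, 0, 0, 0], [100, 0, 0, -1, 0, 0, 0], [100, 0, 0, -1, 0, 0, 0], [100, 0, 0, -1, 0, 0, 0], [100, 0, 0, 0, 0, 0, 0]], newtons=8)

```text
time_s: 9.72
tcp_pos: [0.5624, 0.0272, 0.3259]
tool_rot: [0.003, 0.868, 0.496, 0.005]
ft_force: [0.8, 0.2, 0.2]
opening: 0.0881
finger_force: 0.0
```

```bash
python3 - <<'E'
from h import *
s=pr()
plan([.579,-.070,.30],np.radians(101.4),8)
E
```

```text
{'time_s': 9.717, 'qpos': [0.027, 0.221, 1.67, -0.0, 1.238, 0.56], 'tcp_pos': [0.562, 0.027, 0.326], 'tool_rot': [0.003, 0.868, 0.496, 0.005], 'ft_force': [0.82, 0.17, 0.191], 'ft_torque': [-0.091, 0.064, 0.014], 'opening': 0.088, 'finger_force': 0.0}
n 8 d [-0.39   0.156  0.108] r [ 0.014 -0.003 -0.873]
```

send_rows(commands=[[100, -0.39, 0.156, 0.05, 0.014, 0, -0.873], [100, -0.39, 0.156, 0.05, 0.014, 0, -0.873], [100, -0.39, 0.156, 0.05, 0.014, 0, -0.873], [100, -0.39, 0.156, 0.05, 0.014, 0, -0.873], [100, -0.39, 0.156, 0.05, 0.014, 0, -0.873], [100, -0.39, 0.156, 0.05, 0.014, 0, -0.873], [100, -0.39, 0.156, 0.05, 0.014, 0, -0.873], [100, -0.39, 0.156, 0.05, 0.014, 0, -0.873], [100, 0, 0, 0, 0, 0, 0]], newtons=8)

```text
time_s: 10.47
tcp_pos: [0.576, -0.0716, 0.306]
tool_rot: [-0.005, 0.633, 0.774, -0.003]
ft_force: [-0.6, 0.8, 0.3]
opening: 0.088
finger_force: 0.0
```

```bash
python3 - <<'E'
from h import *
import cv2
s=pr();im=cams.snapshot("wrist")
cv2.circle(im,tuple(proj("wrist",[.579,-.070,.238],s).astype(int)),4,(0,255,0),1)
cv2.imwrite("pics/w3.png",im)
for t in ("knurled_nut","lever_grip"):
    print(t,[(round(d["score"],2),np.round(d["location"]).tolist()) for d in finder.pinpoint(t,"wrist")][:3],[np.round(d["box"]).tolist() for d in finder.recognise(t,"wrist")][:1])
plan([.579,-.070,.222],np.radians(101.4),4)
E
```

```text
{'time_s': 10.467, 'qpos': [-0.144, 0.278, 1.641, -0.0, 1.233, -0.344], 'tcp_pos': [0.576, -0.072, 0.306], 'tool_rot': [-0.005, 0.633, 0.774, -0.003], 'ft_force': [-0.597, 0.842, 0.257], 'ft_torque': [-0.022, 0.068, -0.006], 'opening': 0.088, 'finger_force': 0.0}
knurled_nut [(0.79, [317.0, 99.0])] [[288.0, 63.0, 352.0, 130.0]]
lever_grip [(0.81, [318.0, 259.0])] [[299.0, 198.0, 344.0, 272.0]]
n 4 d [-0.013  0.036  0.704] r [-0.025 -0.01  -0.005]
```

View pics/w3.png

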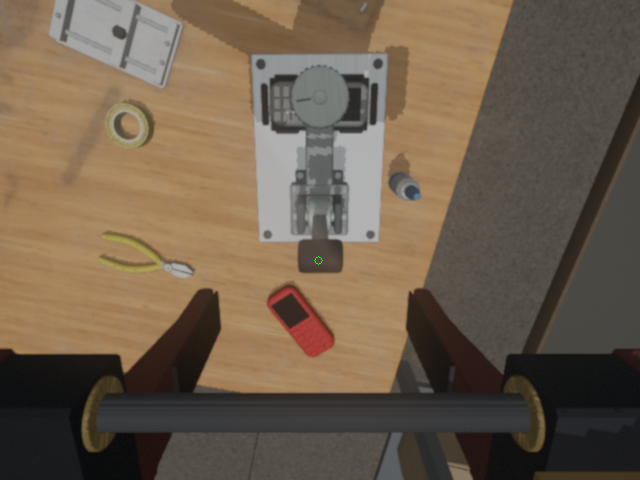

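The mark sits on the grip bar (321,256), and the nut's index line has turned from 6 to 9 o'clock (90° clockwise), so there was no slip.

send_rows(commands=[[100, 0, 0.07, 0.7, 0, 0, 0], [100, 0, 0.05, 0.7, 0, 0, 0], [100, 0, 0.04, 0.7, 0, 0, 0], [100, 0, 0.02, 0.7, 0, 0, 0], [100, 0, 0, 0, 0, 0, 0], [20, 0, 0, 0, 0, 0, 0], [20, 0, 0, 0, 0, 0, 0], [20, 0, 0, 0, 0, 0, 0], [20, 0, 0, 0, 0, 0, 0], [20, 0, 0, 0, 0, 0, 0], [20, 0, 0, 0, 0, 0, 0], [20, 0, 0, 0, 0, 0, 0]], newtons=8)

```text
time_s: 11.72
tcp_pos: [0.5798, -0.0688, 0.2228]
tool_rot: [-0.005, 0.634, 0.773, -0.003]
ft_force: [0.3, 0.7, -0.3]
opening: 0.0447
finger_force: 0.0
```

```bash
python3 - <<'E'
from h import *
s=pr();M=q2R(s["tool_rot"]);print(M.T@np.array(s["ft_force"]),np.degrees(np.arctan2(M[1,0],M[0,0])))
E
```

```text
{'time_s': 11.717, 'qpos': [-0.139, 0.368, 1.716, 0.0, 1.069, -0.337], 'tcp_pos': [0.58, -0.069, 0.223], 'tool_rot': [-0.005, 0.634, 0.773, -0.003], 'ft_force': [0.347, 0.693, -0.283], 'ft_torque': [-0.133, 0.019, -0.002], 'opening': 0.045, 'finger_force': 0.0}
[0.61  0.479 0.281] 101.32863835389314
```

send_rows(commands=[[20, 0, 0, 0, 0, 0, 0], [20, 0, 0, 0, 0, 0, 0], [20, 0, 0, 0, 0, 0, 0], [20, 0, 0, 0, 0, 0, 0], [20, 0, 0, 0, 0, 0, 0]], newtons=15)

```text
time_s: 12.13
tcp_pos: [0.5792, -0.0689, 0.2224]
tool_rot: [-0.005, 0.634, 0.773, -0.003]
ft_force: [-4.9, -0.2, 3.0]
opening: 0.0281
finger_force: 15.0
```

```bash
python3 - <<'E'
from h import *
s=pr();M=q2R(s["tool_rot"]);print(M.T@np.array(s["ft_force"]),np.degrees(np.arctan2(M[1,0],M[0,0])))
E
```

```text
{'time_s': 12.133, 'qpos': [-0.139, 0.368, 1.716, 0.0, 1.07, -0.337], 'tcp_pos': [0.579, -0.069, 0.222], 'tool_rot': [-0.005, 0.634, 0.773, -0.003], 'ft_force': [-4.863, -0.232, 2.953], 'ft_torque': [-0.212, 0.54, 0.055], 'opening': 0.028, 'finger_force': 15.0}
[ 0.741 -4.848 -2.893] 101.33871316246953
```

send_rows(commands=[[20, -0.183, 0, 0.004, 0, 0, 0], [20, -0.183, 0, 0.014, 0, 0, 0], [20, -0.182, 0, 0.023, 0, 0, 0], [20, -0.181, 0, 0.032, 0, 0, 0]], newtons=15)

```text
time_s: 12.47
tcp_pos: [0.5836, -0.0907, 0.2198]
tool_rot: [-0.005, 0.634, 0.773, -0.003]
ft_force: [-5.3, 0.5, 2.1]
opening: 0.0279
finger_force: 15.0
```

send_rows(commands=[[20, -0.179, 0, 0.041, 0, 0, 0], [20, -0.176, 0, 0.05, 0, 0, 0], [20, -0.174, 0, 0.058, 0, 0, 0], [20, -0.171, 0, 0.067, 0, 0, 0]], newtons=15)

```text
time_s: 12.8
tcp_pos: [0.588, -0.1116, 0.2132]
tool_rot: [-0.005, 0.634, 0.773, -0.003]
ft_force: [-5.5, 0.5, 2.6]
opening: 0.0279
finger_force: 15.0
```

```bash
cat >> h.py <<'E'
P0=np.array([.5792,-.0689,.2224]);CY=np.array([np.cos(np.radians(101.4)),np.sin(np.radians(101.4)),0])
def tang(pos,f):
    d=np.array(pos)-P0; y=-d@CY; th=np.arctan2(y,.110+d[2]); Z=np.array([0,0,1.])
    f=np.array(f); t=CY*np.cos(th)+Z*np.sin(th); r=-CY*np.sin(th)+Z*np.cos(th)
    print("theta %.3f r %.4f tang %.2f rad %.2f"%(th,np.hypot(y,.110+d[2]),f@t,f@r))
E
python3 - <<'E'
from h import *
s=pr();tang(s["tcp_pos"],s["ft_force"])
E
```

```text
{'time_s': 12.8, 'qpos': [-0.207, 0.401, 1.69, -0.001, 1.063, -0.404], 'tcp_pos': [0.588, -0.112, 0.213], 'tool_rot': [-0.005, 0.634, 0.773, -0.003], 'ft_force': [-5.479, 0.451, 2.609], 'ft_torque': [0.23, 0.699, 0.045], 'opening': 0.028, 'finger_force': 15.0}
theta 0.408 r 0.1098 tang 2.43 rad 1.79
```

send_rows(commands=[[20, -0.167, 0, 0.076, 0, 0, 0], [20, -0.163, 0, 0.084, 0, 0, 0], [20, -0.159, 0, 0.092, 0, 0, 0], [20, -0.154, 0, 0.1, 0, 0, 0]], newtons=15)

```text
time_s: 13.13
tcp_pos: [0.5919, -0.1306, 0.2028]
tool_rot: [-0.005, 0.634, 0.773, -0.003]
ft_force: [-4.6, -1.2, 3.9]
opening: 0.0281
finger_force: 15.0
```

send_rows(commands=[[20, -0.149, 0, 0.107, 0, 0, 0], [20, -0.143, 0, 0.115, 0, 0, 0], [20, -0.137, 0, 0.121, 0, 0, 0], [20, -0.131, 0, 0.128, 0, 0, 0]], newtons=15)

```text
time_s: 13.47
tcp_pos: [0.5952, -0.1471, 0.1886]
tool_rot: [-0.004, 0.634, 0.773, -0.003]
ft_force: [-3.8, -2.5, 4.2]
opening: 0.0284
finger_force: 15.0
```

send_rows(commands=[[20, -0.124, 0, 0.135, 0, 0, 0], [20, -0.117, 0, 0.141, 0, 0, 0], [20, -0.11, 0, 0.146, 0, 0, 0], [20, -0.103, 0, 0.152, 0, 0, 0]], newtons=15)

```text
time_s: 13.8
tcp_pos: [0.598, -0.1605, 0.1714]
tool_rot: [-0.004, 0.634, 0.773, -0.003]
ft_force: [-4.0, -2.9, 4.9]
opening: 0.0278
finger_force: 15.0
```

send_rows(commands=[[20, -0.095, 0, 0.157, 0, 0, 0], [20, -0.087, 0, 0.161, 0, 0, 0], [20, -0.079, 0, 0.165, 0, 0, 0], [20, -0.07, 0, 0.169, 0, 0, 0]], newtons=15)

```text
time_s: 14.13
tcp_pos: [0.6, -0.1704, 0.1519]
tool_rot: [-0.004, 0.634, 0.773, -0.003]
ft_force: [-2.4, -3.6, 4.8]
opening: 0.0281
finger_force: 15.0
```

```bash
python3 - <<'E'
from h import *
for p,f in (([0.5792,-.0689,.2224],[-4.9,-.2,3]),([0.5836,-.0907,.2198],[-5.3,.5,2.1]),([0.588,-.1116,.2132],[-5.5,.5,2.6]),([0.5919,-.1306,.2028],[-4.6,-1.2,3.9]),([0.5952,-.1471,.1886],[-3.8,-2.5,4.2]),([0.598,-.1605,.1714],[-4,-2.9,4.9]),([0.6,-.1704,.1519],[-2.4,-3.6,4.8])): tang(p,f)
E
```

```text
theta 0.000 r 0.1100 tang 0.77 rad 3.00
theta 0.204 r 0.1097 tang 1.93 rad 1.74
theta 0.408 r 0.1098 tang 2.48 rad 1.76
theta 0.609 r 0.1102 tang 2.01 rad 3.35
theta 0.809 r 0.1104 tang 1.86 rad 4.13
theta 1.008 r 0.1106 tang 3.05 rad 4.35
theta 1.207 r 0.1109 tang 3.40 rad 4.56
```

send_rows(commands=[[20, 0.07, 0, -0.169, 0, 0, 0], [20, 0.079, 0, -0.165, 0, 0, 0], [20, 0.087, 0, -0.161, 0, 0, 0], [20, 0.095, 0, -0.157, 0, 0, 0]], newtons=15)

```text
time_s: 14.47
tcp_pos: [0.5975, -0.1588, 0.1714]
tool_rot: [-0.005, 0.634, 0.773, -0.002]
ft_force: [-0.7, 2.2, -3.2]
opening: 0.028
finger_force: 15.0
```

send_rows(commands=[[20, 0.103, 0, -0.152, 0, 0, 0], [20, 0.11, 0, -0.146, 0, 0, 0], [20, 0.117, 0, -0.141, 0, 0, 0], [20, 0.124, 0, -0.135, 0, 0, 0]], newtons=15)

```text
time_s: 14.8
tcp_pos: [0.5946, -0.145, 0.1887]
tool_rot: [-0.005, 0.634, 0.774, -0.003]
ft_force: [1.7, 3.6, -8.0]
opening: 0.0276
finger_force: 15.0
```

send_rows(commands=[[20, 0.131, 0, -0.128, 0, 0, 0], [20, 0.137, 0, -0.121, 0, 0, 0], [20, 0.143, 0, -0.115, 0, 0, 0], [20, 0.149, 0, -0.107, 0, 0, 0]], newtons=15)

```text
time_s: 15.13
tcp_pos: [0.5914, -0.1292, 0.2029]
tool_rot: [-0.005, 0.634, 0.773, -0.003]
ft_force: [1.4, 3.2, -8.7]
opening: 0.0278
finger_force: 15.0
```

send_rows(commands=[[20, 0.154, 0, -0.1, 0, 0, 0], [20, 0.159, 0, -0.092, 0, 0, 0], [20, 0.163, 0, -0.084, 0, 0, 0], [20, 0.167, 0, -0.076, 0, 0, 0]], newtons=15)

```text
time_s: 15.47
tcp_pos: [0.5877, -0.1107, 0.2138]
tool_rot: [-0.005, 0.634, 0.773, -0.003]
ft_force: [-0.3, -0.4, -7.3]
opening: 0.0278
finger_force: 15.0
```

send_rows(commands=[[20, 0.171, 0, -0.067, 0, 0, 0], [20, 0.174, 0, -0.058, 0, 0, 0], [20, 0.176, 0, -0.05, 0, 0, 0], [20, 0.179, 0, -0.041, 0, 0, 0]], newtons=15)

```text
time_s: 15.8
tcp_pos: [0.5836, -0.0902, 0.2205]
tool_rot: [-0.005, 0.634, 0.773, -0.003]
ft_force: [-2.4, -3.7, -4.0]
opening: 0.028
finger_force: 15.0
```

send_rows(commands=[[20, 0.181, 0, -0.032, 0, 0, 0], [20, 0.182, 0, -0.023, 0, 0, 0], [20, 0.183, 0, -0.014, 0, 0, 0], [20, 0.183, 0, -0.004, 0, 0, 0]], newtons=15)

```text
time_s: 16.13
tcp_pos: [0.5792, -0.0686, 0.2228]
tool_rot: [-0.005, 0.634, 0.774, -0.003]
ft_force: [-4.0, -3.5, -0.7]
opening: 0.0284
finger_force: 15.0
```

send_rows(commands=[[100, 0, 0, 0, 0, 0, 0], [100, 0, 0, 0, 0, 0, 0], [100, 0, 0, -0.8, 0, 0, 0], [100, 0, 0, -0.9, 0, 0, 0], [100, 0, 0, -0.9, 0, 0, 0], [100, 0, 0, 0, 0, 0, 0]], newtons=8)

```text
time_s: 16.63
tcp_pos: [0.5842, -0.0691, 0.3066]
tool_rot: [-0.001, 0.634, 0.773, 0.0]
ft_force: [0.5, 0.5, 0.2]
opening: 0.0644
finger_force: 0.0
```

```bash
python3 - <<'E'
from h import *
s=pr();plan([.5588,.0302,.26],np.radians(132),6)
E
```

```text
{'time_s': 16.633, 'qpos': [-0.139, 0.284, 1.631, 0.001, 1.227, -0.337], 'tcp_pos': [0.584, -0.069, 0.307], 'tool_rot': [-0.001, 0.634, 0.773, 0.0], 'ft_force': [0.467, 0.498, 0.157], 'ft_torque': [-0.033, -0.003, -0.014], 'opening': 0.064, 'finger_force': 0.0}
n 6 d [0.568 0.098 0.259] r [-0.    -0.002 -0.852]
```

send_rows(commands=[[100, 0.568, 0.098, 0.1, 0, 0, -0.852], [100, 0.568, 0.098, 0.1, 0, 0, -0.852], [100, 0.568, 0.098, 0.1, 0, 0, -0.852], [100, 0.568, 0.098, 0.1, 0, 0, -0.852], [100, 0.568, 0.098, 0.5, 0, 0, -0.852], [100, 0.568, 0.098, 0.6, 0, 0, -0.852], [100, 0, 0, 0, 0, 0, 0]], newtons=8)

```text
time_s: 17.22
tcp_pos: [0.5521, 0.0327, 0.2529]
tool_rot: [-0.008, 0.404, 0.915, -0.002]
ft_force: [0.2, 0.1, 0.4]
opening: 0.0878
finger_force: 0.0
```

```bash
python3 - <<'E'
from h import *
s=pr();plan([.5588,.0302,.118],np.radians(132),6)
E
```

```text
{'time_s': 17.217, 'qpos': [0.036, 0.29, 1.753, 0.004, 1.115, -0.705], 'tcp_pos': [0.552, 0.033, 0.253], 'tool_rot': [-0.008, 0.404, 0.915, -0.002], 'ft_force': [0.201, 0.068, 0.426], 'ft_torque': [-0.053, -0.021, 0.001], 'opening': 0.088, 'finger_force': 0.0}
n 6 d [-0.041  0.023  0.749] r [-0.016 -0.021  0.009]
```

send_rows(commands=[[100, -0.041, 0.023, 0.75, -0.016, -0.021, 0], [100, -0.041, 0.023, 0.75, -0.016, -0.021, 0], [100, -0.041, 0.023, 0.75, -0.016, -0.021, 0], [100, -0.041, 0.023, 0.75, -0.016, -0.021, 0], [100, -0.041, 0.023, 0.75, -0.016, -0.021, 0], [100, -0.041, 0.023, 0.75, -0.016, -0.021, 0], [100, 0, 0, 0, 0, 0, 0], [40, 0, 0, 0, 0, 0, 0]], newtons=8)

```text
time_s: 17.88
tcp_pos: [0.5622, 0.0275, 0.1205]
tool_rot: [0.002, 0.407, 0.913, 0.0]
ft_force: [-0.5, 0.5, 0.3]
opening: 0.084
finger_force: 0.0
```

```bash
python3 - <<'E'
from h import *
s=pr();plan([.5588,.0302,.118],np.radians(132),1)
E
```

```text
{'time_s': 17.883, 'qpos': [0.028, 0.471, 1.839, -0.002, 0.828, -0.702], 'tcp_pos': [0.562, 0.028, 0.121], 'tool_rot': [0.002, 0.407, 0.913, 0.0], 'ft_force': [-0.469, 0.506, 0.272], 'ft_torque': [-0.033, 0.004, 0.0], 'opening': 0.084, 'finger_force': 0.0}
n 1 d [ 0.141 -0.025  0.083] r [ 0.018  0.031 -0.016]
```

send_rows(commands=[[40, 0.1, -0.02, 0.03, 0, 0, 0], [40, 0, 0, 0, 0, 0, 0], [40, 0, 0, 0, 0, 0, 0], [40, 0, 0, 0, 0, 0, 0], [40, 0, 0, 0, 0, 0, 0], [40, 0, 0, 0, 0, 0, 0], [40, 0, 0, 0, 0, 0, 0], [40, 0, 0, 0, 0, 0, 0]], newtons=8)

```text
time_s: 18.55
tcp_pos: [0.5596, 0.0295, 0.1204]
tool_rot: [0.003, 0.407, 0.914, 0.0]
ft_force: [-2.3, -2.1, 6.7]
opening: 0.0467
finger_force: 8.0
```

```bash
python3 - <<'E'
from h import *
s=pr();M=q2R(s["tool_rot"]);print(M.T@np.array(s["ft_force"]),np.degrees(np.arctan2(M[1,0],M[0,0])))
E
```

```text
{'time_s': 18.55, 'qpos': [0.032, 0.468, 1.846, -0.002, 0.823, -0.699], 'tcp_pos': [0.56, 0.03, 0.12], 'tool_rot': [0.003, 0.407, 0.914, 0.0], 'ft_force': [-2.26, -2.067, 6.685], 'ft_torque': [-0.368, 0.431, 0.055], 'opening': 0.047, 'finger_force': 8.005}
[-0.054 -3.044 -6.693] 132.0217192784648
```

send_rows(commands=[[30, 0, -0.02, -0.08, 0, 0, 0], [30, 0, 0, 0, 0, 0, 0], [30, 0, 0, 0, 0, 0, 0.5], [30, 0, 0, 0, 0, 0, 0.8], [30, 0, 0, 0, 0, 0, 0.8], [30, 0, 0, 0, 0, 0, 0.8], [30, 0, 0, 0, 0, 0, 0.8], [30, 0, 0, 0, 0, 0, 0.8], [30, 0, 0, 0, 0, 0, 0.8], [30, 0, 0, 0, 0, 0, 0.8], [30, 0, 0, 0, 0, 0, 0.8], [30, 0, 0, 0, 0, 0, 0.8]], newtons=45)

```text
time_s: 19.55
tcp_pos: [0.5588, 0.0292, 0.1208]
tool_rot: [0.002, 0.733, 0.68, 0.001]
ft_force: [3.7, -0.8, -12.4]
opening: 0.0462
finger_force: 45.0
```

send_rows(commands=[[30, 0, -0.04, 0, 0, 0, 0.8], [30, 0, 0, 0, 0, 0, 0.8], [30, 0, 0, 0, 0, 0, 0.7], [30, 0, 0, 0, 0, 0, 0]], newtons=45)

```text
time_s: 19.88
tcp_pos: [0.5585, 0.0292, 0.1209]
tool_rot: [0.002, 0.81, 0.586, 0.002]
ft_force: [7.6, -2.4, -15.3]
opening: 0.0465
finger_force: 45.0
```

```bash
python3 - <<'E'
from h import *
s=pr();M=q2R(s["tool_rot"]);print(M.T@np.array(s["ft_force"]),np.degrees(np.arctan2(M[1,0],M[0,0])))
E
```

```text
{'time_s': 19.883, 'qpos': [0.032, 0.465, 1.848, -0.002, 0.822, 0.351], 'tcp_pos': [0.558, 0.029, 0.121], 'tool_rot': [0.002, 0.81, 0.586, 0.002], 'ft_force': [7.598, -2.368, -15.296], 'ft_torque': [-0.326, -0.874, -0.173], 'opening': 0.046, 'finger_force': 44.99}
[ 0.117  7.867 15.342] 71.80847837921183
```

send_rows(commands=[[100, 0, 0, 0.1, 0, 0, 0], [100, 0, 0, 0, 0, 0, 0], [100, 0, 0, 0, 0, 0, 0], [100, 0, 0, -0.6, 0, 0, 0], [100, 0, 0, -1, 0, 0, 0], [100, 0, 0, -1, 0, 0, 0], [100, 0, 0, -1, 0, 0, 0], [100, 0, 0, -1, 0, 0, 0], [100, 0, 0, -1, 0, 0, 0], [100, 0, 0, -0.6, 0, 0, 0], [100, 0, 0, 0, 0, 0, 0]], newtons=8)

```text
time_s: 20.8
tcp_pos: [0.5592, 0.0298, 0.3103]
tool_rot: [0.004, 0.809, 0.588, 0.005]
ft_force: [0.8, -0.5, 0.5]
opening: 0.0878
finger_force: 0.0
```

```bash
python3 - <<'E'
from h import *
s=pr();plan([.580,-.069,.30],np.radians(101.4),6)
E
```

```text
{'time_s': 20.8, 'qpos': [0.033, 0.229, 1.696, -0.001, 1.203, 0.347], 'tcp_pos': [0.559, 0.03, 0.31], 'tool_rot': [0.004, 0.809, 0.588, 0.005], 'ft_force': [0.757, -0.503, 0.465], 'ft_torque': [-0.022, 0.053, 0.0], 'opening': 0.088, 'finger_force': 0.0}
n 6 d [-0.541  0.171  0.058] r [ 0.022 -0.    -0.816]
```

send_rows(commands=[[60, -0.541, 0.171, 0, 0.022, 0, -0.816], [60, -0.541, 0.171, 0, 0.022, 0, -0.816], [60, -0.541, 0.171, 0, 0.022, 0, -0.816], [60, -0.541, 0.171, 0, 0.022, 0, -0.816], [60, -0.541, 0.171, 0, 0.022, 0, -0.816], [60, -0.541, 0.171, 0.2, 0.022, 0, -0.816], [60, 0, 0, 0, 0, 0, 0], [60, 0, 0, 0, 0, 0, 0]], newtons=8)

```text
time_s: 21.47
tcp_pos: [0.5769, -0.0695, 0.2978]
tool_rot: [-0.004, 0.635, 0.773, -0.003]
ft_force: [0.4, 0.3, 0.4]
opening: 0.0527
finger_force: 0.0
```

```bash
python3 - <<'E'
from h import *
s=pr();cams.snapshot("wrist")
print([(round(d["score"],2),np.round(d["location"]).tolist(),atz("wrist",d["location"],.238,s)) for d in finder.pinpoint("lever_grip","wrist")][:3])
plan([.580,-.069,.222],np.radians(101.4),4)
E
```

```text
{'time_s': 21.467, 'qpos': [-0.14, 0.286, 1.649, -0.001, 1.217, -0.335], 'tcp_pos': [0.577, -0.07, 0.298], 'tool_rot': [-0.004, 0.635, 0.773, -0.003], 'ft_force': [0.415, 0.27, 0.422], 'ft_torque': [-0.086, 0.039, 0.02], 'opening': 0.053, 'finger_force': 0.0}
[]
n 4 d [-0.008  0.028  0.638] r [-0.023 -0.005 -0.005]
```

send_rows(commands=[[60, 0, 0.028, 0.63, -0.023, 0, 0], [60, 0, 0.028, 0.63, -0.023, 0, 0], [60, 0, 0.028, 0.63, -0.023, 0, 0], [60, 0, 0, 0.63, -0.023, 0, 0], [20, 0, 0, 0, 0, 0, 0], [20, 0, 0, 0, 0, 0, 0], [20, 0, 0, 0, 0, 0, 0], [20, 0, 0, 0, 0, 0, 0], [20, 0, 0, 0, 0, 0, 0], [20, 0, 0, 0, 0, 0, 0]], newtons=12)

```text
time_s: 22.4
tcp_pos: [0.5793, -0.0687, 0.225]
tool_rot: [-0.0, 0.633, 0.774, 0.001]
ft_force: [-4.6, -0.3, 6.3]
opening: 0.0279
finger_force: 12.0
```

```bash
python3 - <<'E'
from h import *
s=pr();M=q2R(s["tool_rot"]);print(M.T@np.array(s["ft_force"]),np.degrees(np.arctan2(M[1,0],M[0,0])))
E
```

```text
{'time_s': 22.4, 'qpos': [-0.139, 0.36, 1.722, 0.002, 1.059, -0.339], 'tcp_pos': [0.579, -0.069, 0.225], 'tool_rot': [-0.0, 0.633, 0.774, 0.001], 'ft_force': [-4.553, -0.278, 6.31], 'ft_torque': [-0.038, 0.92, 0.103], 'opening': 0.028, 'finger_force': 12.0}
[ 0.633 -4.513 -6.313] 101.3884760602862
```

send_rows(commands=[[20, 0, -0.07, -0.1, 0, 0, 0], [20, 0, 0, 0, 0, 0, 0]], newtons=12)

```text
time_s: 22.57
tcp_pos: [0.5791, -0.0688, 0.227]
tool_rot: [0.001, 0.634, 0.774, 0.002]
ft_force: [5.9, 2.0, -7.5]
opening: 0.0277
finger_force: 12.0
```

send_rows(commands=[[20, -0.183, 0, 0.004, 0, 0, 0], [20, -0.183, 0, 0.014, 0, 0, 0], [20, -0.182, 0, 0.023, 0, 0, 0], [20, -0.181, 0, 0.032, 0, 0, 0]])

```text
time_s: 22.9
tcp_pos: [0.5835, -0.0903, 0.2255]
tool_rot: [0.001, 0.634, 0.774, 0.002]
ft_force: [4.6, 2.8, -0.5]
opening: 0.028
finger_force: 12.0
```

send_rows(commands=[[20, -0.179, 0, 0.041, 0, 0, 0], [20, -0.176, 0, 0.05, 0, 0, 0], [20, -0.174, 0, 0.058, 0, 0, 0], [20, -0.171, 0, 0.067, 0, 0, 0]])

```text
time_s: 23.23
tcp_pos: [0.5879, -0.1115, 0.2192]
tool_rot: [0.001, 0.634, 0.774, 0.002]
ft_force: [4.1, 2.7, 2.6]
opening: 0.0279
finger_force: 12.0
```

send_rows(commands=[[20, -0.167, 0, 0.076, 0, 0, 0], [20, -0.163, 0, 0.084, 0, 0, 0]])

```text
time_s: 23.4
tcp_pos: [0.5899, -0.1214, 0.2145]
tool_rot: [0.002, 0.634, 0.774, 0.002]
ft_force: [4.6, 2.4, 4.2]
opening: 0.0277
finger_force: 12.0
```

send_rows(commands=[[20, -0.159, 0, 0.092, 0, 0, 0], [20, -0.154, 0, 0.1, 0, 0, 0]])

```text
time_s: 23.57
tcp_pos: [0.5918, -0.1307, 0.2088]
tool_rot: [0.002, 0.634, 0.774, 0.002]
ft_force: [5.2, 2.3, 4.6]
opening: 0.0279
finger_force: 12.0
```

send_rows(commands=[[20, -0.149, 0, 0.107, 0, 0, 0], [20, -0.143, 0, 0.115, 0, 0, 0]])

```text
time_s: 23.73
tcp_pos: [0.5936, -0.1395, 0.2021]
tool_rot: [0.002, 0.634, 0.774, 0.002]
ft_force: [5.2, 1.6, 6.2]
opening: 0.0279
finger_force: 12.0
```

send_rows(commands=[[20, -0.137, 0, 0.121, 0, 0, 0], [20, -0.131, 0, 0.128, 0, 0, 0]])

```text
time_s: 23.9
tcp_pos: [0.5953, -0.1475, 0.1947]
tool_rot: [0.002, 0.634, 0.774, 0.002]
ft_force: [5.0, 1.0, 6.0]
opening: 0.0277
finger_force: 12.0
```

send_rows(commands=[[20, -0.124, 0, 0.135, 0, 0, 0], [20, -0.117, 0, 0.141, 0, 0, 0]])

```text
time_s: 24.07
tcp_pos: [0.5968, -0.1547, 0.1865]
tool_rot: [0.002, 0.634, 0.774, 0.002]
ft_force: [4.7, 0.0, 7.8]
opening: 0.0278
finger_force: 12.0
```

send_rows(commands=[[100, 0, 0, 0, 0, 0, 0], [100, 0, 0, 0, 0, 0, 0], [100, 0, 0, 0, 0, 0, 0], [100, 0, 0, 0, 0, 0, 0], [100, 0, 0, 0, 0, 0, 0], [100, 0, 0, 0, 0, 0, 0]], newtons=12)

```text
time_s: 24.57
tcp_pos: [0.5944, -0.1535, 0.1847]
tool_rot: [-0.0, 0.633, 0.774, 0.001]
ft_force: [0.4, -0.8, 0.1]
opening: 0.0645
finger_force: 0.0
```

```bash
python3 - <<'E'
from h import *
import cv2
s=pr();im=cams.snapshot("wrist")
print([(round(d["score"],2),np.round(d["location"]).tolist()) for d in finder.pinpoint("lever_grip","wrist")][:3],[(round(d["score"],2),np.round(d["box"]).tolist()) for d in finder.recognise("lever_grip","wrist")][:2])
for th in np.arange(0,1.3,.1):
    X=np.array([.579,-.0688,.128])+.11*(np.array([0,0,1])*np.cos(th)-CY*np.sin(th));p=proj("wrist",X,s)
    print(round(th,2),p)
    cv2.circle(im,tuple(p.astype(int)),2,(0,255,0) if round(th*10)%5 else (0,0,255),-1)
cv2.imwrite("pics/w4.png",im)
E
```

```text
{'time_s': 24.567, 'qpos': [-0.273, 0.451, 1.684, 0.002, 1.007, -0.473], 'tcp_pos': [0.594, -0.153, 0.185], 'tool_rot': [-0.0, 0.633, 0.774, 0.001], 'ft_force': [0.423, -0.834, 0.1], 'ft_torque': [-0.049, -0.007, 0.017], 'opening': 0.065, 'finger_force': 0.0}
[(0.66, [320.0, 292.0])] [(0.83, [279.0, 81.0, 360.0, 323.0])]
0.0 [317.075 117.616]
0.1 [316.958 159.108]
0.2 [316.809 196.619]
0.3 [316.638 229.353]
0.4 [316.453 256.944]
0.5 [316.261 279.381]
0.6 [316.069 296.909]
0.7 [315.881 309.934]
0.8 [315.701 318.946]
0.9 [315.53  324.458]
1.0 [315.369 326.967]
1.1 [315.221 326.931]
1.2 [315.083 324.756]
```

View pics/w4.png

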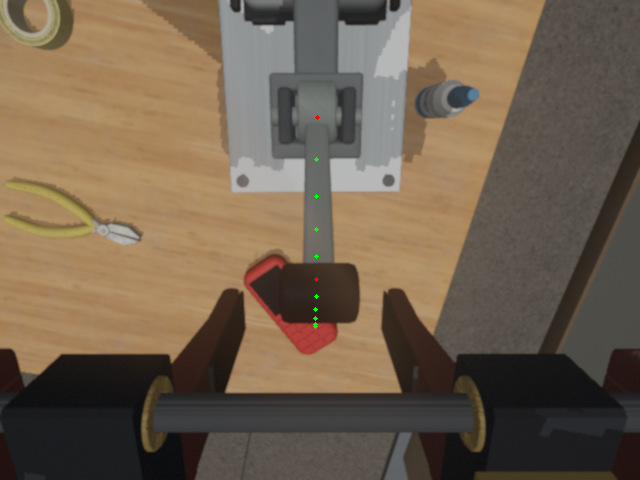

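The lever sprang back from 0.9 rad to about 0.58 rad: the bar's centre is at (319,293). With 0.15 N m of friction that means about 3.2 mm of travel before the bite and about 67 N when down, so the nut stays as it is. I'll regrasp the bar there.

```bash
python3 - <<'E'
from h import *
th=.577
X=np.array([.579,-.0688,.225-.11])+.11*(np.array([0,0,1])*np.cos(th)-CY*np.sin(th))
print(X);plan(X,np.radians(101.4),3)
E
```

```text
[ 0.591 -0.128  0.207]
n 3 d [ 0.291  0.016 -0.248] r [ 0.003 -0.004 -0.001]
```

send_rows(commands=[[70, 0.291, 0.03, -0.248, 0, 0, 0], [70, 0.291, 0.03, -0.248, 0, 0, 0], [70, 0.291, 0.02, -0.248, 0, 0, 0], [20, 0, 0, 0, 0, 0, 0], [20, 0, 0, 0, 0, 0, 0], [20, 0, 0, 0, 0, 0, 0], [20, 0, 0, 0, 0, 0, 0], [20, 0, 0, 0, 0, 0, 0], [20, 0, 0, 0, 0, 0, 0], [20, 0, 0, 0, 0, 0, 0], [20, 0, 0, 0, 0, 0, 0]], newtons=20)

```text
time_s: 25.63
tcp_pos: [0.5914, -0.1277, 0.2069]
tool_rot: [-0.001, 0.634, 0.774, 0.0]
ft_force: [-2.1, -1.3, 0.8]
opening: 0.0282
finger_force: 20.0
```

```bash
python3 - <<'E'
from h import *
s=pr();M=q2R(s["tool_rot"]);print(M.T@np.array(s["ft_force"]));P0[2]=.225;tang(s["tcp_pos"],s["ft_force"])
E
```

```text
{'time_s': 25.633, 'qpos': [-0.233, 0.412, 1.688, 0.002, 1.042, -0.432], 'tcp_pos': [0.591, -0.128, 0.207], 'tool_rot': [-0.001, 0.634, 0.774, 0.0], 'ft_force': [-2.077, -1.29, 0.845], 'ft_torque': [-0.188, 0.367, 0.069], 'opening': 0.028, 'finger_force': 19.998}
[-0.854 -2.291 -0.847]
theta 0.579 r 0.1098 tang -0.25 rad 1.17
```

send_rows(commands=[[20, -0.07, 0, 0.046, 0, 0, 0], [20, -0.149, 0, 0.107, 0, 0, 0], [20, -0.143, 0, 0.115, 0, 0, 0], [20, -0.137, 0, 0.121, 0, 0, 0], [20, -0.131, 0, 0.128, 0, 0, 0], [20, -0.124, 0, 0.135, 0, 0, 0], [20, -0.117, 0, 0.141, 0, 0, 0]], newtons=20)

```text
time_s: 26.22
tcp_pos: [0.5967, -0.1535, 0.1835]
tool_rot: [-0.0, 0.633, 0.774, 0.001]
ft_force: [-4.9, -0.4, 5.9]
opening: 0.0278
finger_force: 20.0
```

send_rows(commands=[[20, -0.11, 0, 0.146, 0, 0, 0], [20, -0.103, 0, 0.152, 0, 0, 0], [20, -0.095, 0, 0.157, 0, 0, 0], [20, -0.087, 0, 0.161, 0, 0, 0], [20, -0.079, 0, 0.165, 0, 0, 0], [20, -0.07, 0, 0.169, 0, 0, 0]])

```text
time_s: 26.72
tcp_pos: [0.6002, -0.1702, 0.1551]
tool_rot: [0.0, 0.633, 0.774, 0.0]
ft_force: [-4.8, -3.6, 7.2]
opening: 0.0276
finger_force: 20.0
```

send_rows(commands=[[20, -0.062, 0, 0.173, 0, 0, 0], [20, -0.054, 0, 0.175, 0, 0, 0], [20, -0.044, 0, 0.178, 0, 0, 0], [20, -0.036, 0, 0.18, 0, 0, 0]])

```text
time_s: 27.05
tcp_pos: [0.6014, -0.1762, 0.1338]
tool_rot: [0.0, 0.633, 0.774, 0.0]
ft_force: [-2.6, -4.9, 3.7]
opening: 0.0278
finger_force: 20.0
```

send_rows(commands=[[20, -0.027, 0, 0.182, 0, 0, 0], [20, -0.018, 0, 0.183, 0, 0, 0], [20, 0, 0, 0, 0, 0, 0]])

```text
time_s: 27.3
tcp_pos: [0.6017, -0.1776, 0.1219]
tool_rot: [0.0, 0.634, 0.774, 0.0]
ft_force: [-1.9, -5.2, 0.3]
opening: 0.0276
finger_force: 20.0
```

```bash
python3 - <<'E'
from h import *
s=pr();P0[2]=.225;tang(s["tcp_pos"],s["ft_force"])
E
```

```text
{'time_s': 27.3, 'qpos': [-0.306, 0.55, 1.689, 0.0, 0.903, -0.505], 'tcp_pos': [0.602, -0.178, 0.122], 'tool_rot': [0.0, 0.634, 0.774, 0.0], 'ft_force': [-1.922, -5.249, 0.311], 'ft_torque': [-0.879, 0.35, 0.163], 'opening': 0.028, 'finger_force': 20.008}
theta 1.509 r 0.1112 tang 0.01 rad 4.78
```

send_rows(commands=[[20, 0, 0, 0.1, 0, 0, 0], [20, 0, 0, 0.1, 0, 0, 0], [20, 0, 0, 0, 0, 0, 0]])

```text
time_s: 27.55
tcp_pos: [0.6017, -0.1778, 0.1163]
tool_rot: [0.001, 0.633, 0.774, 0.0]
ft_force: [-2.3, -6.6, 0.0]
opening: 0.0278
finger_force: 20.0
```

send_rows(commands=[[100, 0, 0, -0.1, 0, 0, 0], [100, 0, 0, 0, 0, 0, 0], [100, 0, 0, 0, 0, 0, 0], [100, 0, 0, 0, 0, 0, 0], [100, 0, 0, 0, 0, 0, 0], [100, 0, 0, -0.8, 0, 0, 0], [100, 0, 0, -1, 0, 0, 0], [100, 0, 0, -1, 0, 0, 0], [100, 0, 0, -1, 0, 0, 0], [100, 0, 0, -1, 0, 0, 0], [100, 0, 0, -1, 0, 0, 0], [100, 0, 0, 0, 0, 0, 0]])

```text
time_s: 28.55
tcp_pos: [0.6046, -0.177, 0.3006]
tool_rot: [0.005, 0.633, 0.774, 0.003]
ft_force: [0.9, -0.3, 0.2]
opening: 0.0882
finger_force: 0.0
```

```bash
python3 - <<'E'
from h import *
import cv2
s=pr();im=cams.snapshot("wrist")
print([(round(d["score"],2),np.round(d["location"]).tolist()) for d in finder.pinpoint("lever_grip","wrist")][:3])
for th in (1.1,1.3,1.4,1.5):
    X=np.array([.579,-.0688,.128])+.11*(np.array([0,0,1])*np.cos(th)-CY*np.sin(th));print(th,proj("wrist",X,s))
cv2.imwrite("pics/w5.png",im)
E
```

```text
{'time_s': 28.55, 'qpos': [-0.305, 0.35, 1.552, 0.002, 1.229, -0.504], 'tcp_pos': [0.605, -0.177, 0.301], 'tool_rot': [0.005, 0.633, 0.774, 0.003], 'ft_force': [0.929, -0.306, 0.234], 'ft_torque': [-0.031, -0.002, -0.035], 'opening': 0.088, 'finger_force': 0.0}
[(0.89, [307.0, 218.0])]
1.1 [305.674 219.554]
1.3 [305.916 222.762]
1.4 [306.016 222.262]
1.5 [306.104 220.543]
```

View pics/w5.png

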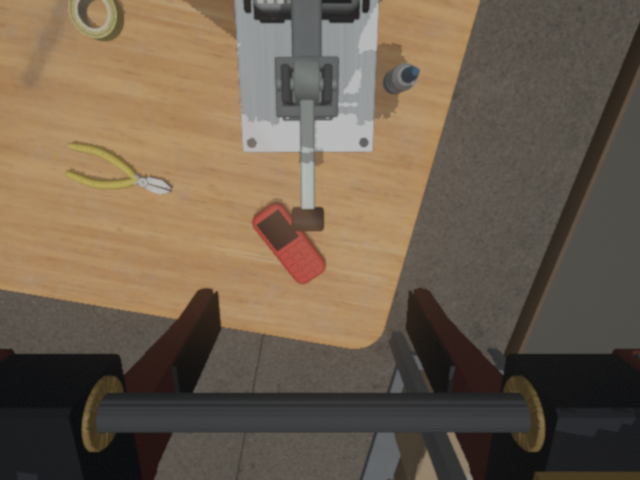

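Lever appears down, with the bar at (308,218), and the bottle and bench are undisturbed. I'll confirm the end stop with a light tap using shut fingers.

send_rows(commands=[[0, 0, -0.08, 0.8, 0, 0, 0], [0, 0, 0, 0.8, 0, 0, 0], [0, 0, 0, 0.8, 0, 0, 0], [0, 0, 0, 0.8, 0, 0, 0], [0, 0, 0, 0.8, 0, 0, 0], [0, 0, 0, 0, 0, 0, 0], [0, 0, 0, 0, 0, 0, 0], [0, 0, 0, 0, 0, 0, 0], [0, 0, 0, 0, 0, 0, 0], [0, 0, 0, 0, 0, 0, 0], [0, 0, 0, 0, 0, 0, 0], [0, 0, 0, 0, 0, 0, 0]])

```text
time_s: 29.65
tcp_pos: [0.5998, -0.1767, 0.1746]
tool_rot: [0.001, 0.633, 0.774, 0.001]
ft_force: [-0.1, -0.0, 1.0]
opening: 0.0114
finger_force: 0.0
```

send_rows(commands=[[0, 0, 0, 0.3, 0, 0, 0], [0, 0, 0, 0.2, 0, 0, 0], [0, 0, 0, 0.2, 0, 0, 0], [0, 0, 0, 0, 0, 0, 0]])

```text
time_s: 29.98
tcp_pos: [0.5982, -0.1762, 0.1507]
tool_rot: [-0.002, 0.633, 0.774, 0.0]
ft_force: [-0.5, -0.5, -0.7]
opening: 0.0008
finger_force: 0.0
```

send_rows(commands=[[0, 0, 0, 0.1, 0, 0, 0], [0, 0, 0, 0, 0, 0, 0], [0, 0, 0, 0, 0, 0, 0]])

```text
time_s: 30.23
tcp_pos: [0.5994, -0.1765, 0.1495]
tool_rot: [-0.0, 0.633, 0.774, 0.001]
ft_force: [0.3, -0.6, 0.7]
opening: 0.0002
finger_force: 0.0
```

send_rows(commands=[[0, 0, 0, 0.1, 0, 0, 0], [0, 0, 0, 0, 0, 0, 0]])

```text
time_s: 30.4
tcp_pos: [0.6, -0.1768, 0.1472]
tool_rot: [0.001, 0.633, 0.774, 0.001]
ft_force: [-0.5, 0.3, 4.4]
opening: 0.0002
finger_force: 1.8
```

send_rows(commands=[[0, 0, 0, 0.1, 0, 0, 0], [0, 0, 0, 0, 0, 0, 0]])

```text
time_s: 30.57
tcp_pos: [0.6002, -0.1769, 0.1463]
tool_rot: [0.001, 0.633, 0.774, 0.001]
ft_force: [-5.4, 1.3, 18.7]
opening: 0.0006
finger_force: 9.2
```

send_rows(commands=[[0, 0, 0, 0.1, 0, 0, 0], [0, 0, 0, 0, 0, 0, 0]])

```text
time_s: 30.73
tcp_pos: [0.6005, -0.1769, 0.1456]
tool_rot: [0.001, 0.633, 0.774, 0.001]
ft_force: [-11.2, 3.2, 35.3]
opening: 0.0003
finger_force: 17.2
```

The stop is solid at z ≈ 0.147, the height expected for 1.5 rad. Now I'll retreat and hand in.

send_rows(commands=[[0, 0, 0, -0.5, 0, 0, 0], [0, 0, 0, -1, 0, 0, 0], [0, 0, 0, -1, 0, 0, 0], [0, 0, 0, -1, 0, 0, 0], [0, 0, 0, -1, 0, 0, 0], [0, 0, 0, 0, 0, 0, 0], [0, 0, 0, 0, 0, 0, 0]])

```text
time_s: 31.32
tcp_pos: [0.6003, -0.177, 0.2778]
tool_rot: [0.002, 0.633, 0.774, 0.002]
ft_force: [-0.3, -0.2, -1.0]
opening: 0.0003
finger_force: 0.0
```

```bash
python3 - <<'E'
from h import *
s=pr();cams.snapshot("wrist")
for t in ("lever_grip","glue_bottle"): print(t,[(round(d["score"],2),np.round(d["location"]).tolist()) for d in finder.pinpoint(t,"wrist")][:2])
print(manip.hand_in())
E
```

```text
{'time_s': 31.317, 'qpos': [-0.307, 0.367, 1.581, 0.002, 1.189, -0.506], 'tcp_pos': [0.6, -0.177, 0.278], 'tool_rot': [0.002, 0.633, 0.774, 0.002], 'ft_force': [-0.293, -0.18, -0.973], 'ft_torque': [-0.014, 0.028, -0.104], 'opening': 0.0, 'finger_force': 0.0}
lever_grip [(0.55, [314.0, 226.0])]
glue_bottle []
the job is handed in; nothing more can be done
None
```

I handed the job in at 31 s with the lever fully down on its stop and the glue bottle upright when last seen (28.5 s); I estimate about 67 N on the phone, from the lever's spring-back rather than a direct reading, and no verdict came back.

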